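# Park the aspirator pump just over compression and set its brake

## Robot

A 6-joint arm with a two-finger parallel gripper is mounted at the origin on the work surface. World frame = base frame: x ahead of the robot, y to its left, z up, the work surface at z = 0. Lengths are in mm, angles in rad, forces in N, time in s.
With the tool pointing down it reaches from about 325 to 875 mm from the base axis. Payload 4.4 kg.
Tool frame: the origin (TCP) lies midway between the tips of the shut fingers; the grasp point (between the pads) lies 19 mm behind it; z points along the fingers, y is the direction in which the jaws open and shut (so a half turn about z gives the same grasp; the last joint's range is limited). The gripper opens to 85 mm and grips with 20 to 120 N. Pads are 22 mm wide; open, the fingers measure 114 mm over their backs; the gripper's body (76 mm by 85 mm) begins 54 mm behind the grasp point. The pads swing forward as they close: fully open they stand 13 mm farther back than shut.
Start: joints at [-1.458, 0.207, 1.542, -0, 1.393, -0.15], TCP at [149.919, -555.114, 231.282] pointing down, gripper open.
Joint ranges: [-2.73, 2.73], [-0.86, 2.22], [0.23, 2.46], [-1.11, 4.25], [0.08, 2.63], [-2.82, 2.82]. Speed limits (rad/s): [2.79, 2.79, 3.14, 3.14, 3.14, 3.14].

## Interface

Orientations are given as a unit quaternion [x, y, z, w].
In Python, from plant import manip, cams gives the robot as it stands.
- The arm moves only by the tool carry_out, never from a script. Its argument "deltas" is text: rows parted by semicolons, each of 7 numbers parted by spaces: the turn, a rotation vector about the world's x, y, z in rad, then the shift along the world's x, y, z in mm, then the closure, from -1 (fully open) to 1 (shut). In form: rx ry rz dx dy dz fingers; .... A call has 1 to 5 rows; each row is the pose to reach, as a shift and turn from the pose commanded when the call began; what a row does not reach only later rows make up. A row lasts 1/12 s, in which the tool goes at most 41.7 mm and 7.16 degrees, less where a joint would pass 70% of its speed; a pose out of reach is approached as far as the arm can. A call with a gripper value outside its range is refused whole. The fingers move at their own pace and stop on an object; "force" is the grip in N (left out, the last holds). Time passes only in rows, so rows that repeat a pose let the fingers close. It gives the time, the measured TCP pose, the force and the opening at its end, in the units of the state.
- manip.state(): the state, without advancing time (a new reading comes with each control period).
- cams.camera(name): name is "side" or "top" or "wrist"; returns the picture (400x640x3 uint8, blue, green, red); there is no depth.
- cams.camera_model(name): a dict with "fx", "fy", "cx", "cy" (pixels), "view" (4x4, takes a point from world to camera coordinates); the wrist camera has in their place "T_tool_cam" (4x4, takes a point from camera to tool coordinates, whose origin is the TCP and whose axes are the flange's). Camera axes: x right, y up, looking along -z (the intrinsics and any distortion apply to the point x, -y, -z); pixel columns grow to the right and rows downward; lengths in mm; the calibration is good to about 2 mm. The wrist camera is an equidistant fisheye: a pixel r from the principal point sees the ray r / f radians off the axis. A picture is of the moment at which its call begins: read the wrist's pose just before it. camera_model takes no time and is no camera call.
- manip.finish_job(): hands the job in, once; it reports no verdict.
Trained networks look in the newest picture that a camera, given by its name, has taken for a name from the list of things; names that differ only in an ending like _2 or _b are one class to them, and where a whole thing is asked for, a point or a joint stands for the part that bears it (a point fixed in the world has none). Each returns a list of dicts, best first, with "score" (0 to 1); they miss things now and then, are a little off and sometimes report something else, mostly with a low value. They report only what shows in the picture. A call takes as long as a camera call.
- cams.look_for(camera, label): "extent" ([left, top, right, bottom] in pixels, round what is visible of it).
The state is a dict: "t": time; "qpos": joint angles; "dq": joint speeds; "joint_efforts": joint torques, N m; "tcp_pos": TCP position; "tool_rot": TCP orientation; "force": force on the tool from outside, world axes, zero at the start; "torque": the same for the moment, N m; "opening": finger opening in mm.
Only numpy, scipy, OpenCV 4.12 (cv2) and the standard library are available. Lean on these libraries where they do the work, as an engineer would, in place of code of your own. Each camera call takes 0.05 s, during which the arm holds its last target. There are 200 camera calls.

## Task

Take the upright handle on the aspirator pump's flywheel and turn the wheel slowly clockwise (seen from above) against the compression until you feel the resistance peak, fall away and all but vanish, so that the piston is only just over the top; stop there at once, before the wheel starts to pull ahead, and let go so that it stays parked. Then with a light push slide the brake's upright plate towards the wheel until the shoe is fully against the rim, without shifting the wheel. Never let the wheel spin freely, and leave everything else on the bench where it is.

Things in the scene. Friction and masses are not known exactly. Their poses are not given: they have to be found in the camera images.
- pump: Bench pump with upright shaft, fixed: grey base plate 200 x 260 mm, two finned cylinders reaching 148 each way along its x. Origin on the bench, on the shaft axis; z up; +y points from the brake (which stands on its -y side) to the shaft. Twice a turn a piston goes over the top of compression; where cannot be seen and differs each time. The wheel starts 40 to 75 degrees before a top.
- hub (a point): On the shaft axis 149 mm above the bench, centre of the steel flywheel (230 across, rim 113 to 139 above the bench), turning all the way round about this vertical. Push needed at its handle: 4 N of friction; from 50 degrees before a top it climbs to about 9 N at 20 degrees before, is 4 N at the top, nothing 9 degrees past it, then the wheel pulls ahead. Within 9 degrees of a top it stays put.
- handle_mid (a point): Middle of the upright black handle on the flywheel: a round grip 25 mm thick, 58 high, revolving freely on its own pin, 95 from the shaft axis. The point is half-way up, 175 above the bench (top 203, foot 145, 6 above the rim). Clear all round above the wheel.
- brake (a joint): Travel of the brake slide in m: 0 = off, as at the start. It slides along the pump's +y towards the wheel; its rubber shoe meets the rim at 0.025 (hard stop 0.027). Friction about 5 N; it stays where it is left.
- brake_plate (a point): Middle of the brake's upright steel push plate, 172 mm above the bench: 55 wide (along the pump's x), 12 thick (along its y), from 122 to 192 above the bench. At the start it is 202 from the shaft axis on the pump's -y side; push its outer face, away from the wheel (push it, do not grip it). Nothing stands within 60 beyond that face.
- cup: Bystander, to be left alone: sample cup 60 across, 70 high, red screw lid (mm); origin at its underside.
- jar: Bystander, to be left alone: jar 52 across, 85 high, white lid (mm); origin at its underside.
- cartridge: Bystander, to be left alone: spare filter cartridge 58 across, 68 high (mm); origin at its underside.
- wrench: Bystander, to be left alone: 160 long open-ended wrench lying flat (mm); origin at its underside.
- dish: Bystander, to be left alone: shallow glass dish 90 across, 16 high (mm); origin at its underside.
- beaker: Bystander, to be left alone: steel beaker 72 across, 90 high (mm); origin at its underside.
- screwdriver: Bystander, to be left alone: 170 long screwdriver lying flat (mm); origin at its underside.

How it is judged:
By the outcome, as a careful person would: the job done as asked, in the order asked, and still so for the second after the job is handed in, with the robot touching nothing.
It also fails if it takes over 72 s, if anything falls off the work surface, if the arm or the gripper's body presses on something with over 40 N, if the wrist force passes 120 N, or if a joint passes its speed limit or range.

## Working session

There is one attempt and no reset: what is moved stays moved. The work goes in short steps, Python scripts to look and compute and a tool call to move; the robot and the scene stay as the last step left them, time stands still between calls to the robot, and variables do not carry over. Pictures are saved under pics/ and viewed, about 8 in all and at most 12, crops included, and the job is handed in when it is done.

Besides the shell and the picture viewer there is one more tool, called as a command line: name --argument value ..., lists and objects as JSON in quotes. carry_out: Moves the arm, as the interface text tells. Its arguments: {"type":"object","properties":{"deltas":{"type":"string"},"force":{"type":"number"}},"required":["deltas"]}

```bash
mkdir -p pics; ls; python3 - <<'E'
from plant import manip, cams
import cv2, numpy as np
print(manip.state())
for c in ("top","side"):
    im=cams.camera(c); cv2.imwrite(f"pics/{c}0.png",im)
    print(c,cams.camera_model(c))
    for l in ("hub","handle_mid","brake_plate","pump"):
        print(l,[(round(d["score"],2),np.round(d["extent"]).tolist()) for d in cams.look_for(c,l)[:2]])
E
```

```text
pics
{'t': 0.0, 'qpos': array([-1.45751456e+00,  2.07404151e-01,  1.54296844e+00,  2.44208993e-05,
        1.39348826e+00, -1.50485185e-01]), 'dq': array([ 0.0022008 ,  0.00039677, -0.00012134, -0.0015629 ,  0.00045026,
       -0.00030647]), 'joint_efforts': array([ 4.91995452e-04, -3.83035398e+01, -2.91595405e+01, -2.16600642e-04,
        1.06450258e-02, -1.51001746e-05]), 'tcp_pos': array([ 149.83168537, -554.35194858,  230.12788359]), 'tool_rot': array([ 9.91315620e-01,  1.31499259e-01,  3.31094143e-05, -1.13367728e-03]), 'force': array([-0.50657016,  0.50197719,  0.10278182]), 'torque': array([0.07818686, 0.05872879, 0.01978865]), 'opening': 84.95553727944535}
top {'fx': 401.2702743704418, 'fy': 401.2702743704418, 'cx': 323.8298511330428, 'cy': 197.67192395698774, 'view': array([[ 1.10052388e-02, -9.99603216e-01, -2.59286515e-02,
         1.96338583e+01],
       [ 9.94421546e-01,  8.22050232e-03,  1.05158034e-01,
        -5.33679293e+02],
       [-1.04903163e-01, -2.69412990e-02,  9.94117444e-01,
        -1.24039951e+03],
       [ 0.00000000e+00,  0.00000000e+00,  0.00000000e+00,
[... 278 characters left out ...]
53.0, 168.0])]
side {'fx': 486.46951016039657, 'fy': 486.46951016039657, 'cx': 317.29057292307095, 'cy': 202.10821241324547, 'view': array([[-8.59304758e-01, -5.11438828e-01, -5.06542556e-03,
         4.82830697e+02],
       [ 2.53381268e-01, -4.34285180e-01,  8.64404023e-01,
        -2.61100509e+02],
       [-4.44289620e-01,  7.41503006e-01,  5.02772341e-01,
        -1.25535845e+03],
       [ 0.00000000e+00,  0.00000000e+00,  0.00000000e+00,
         1.00000000e+00]])}
hub [(0.66, [258.0, 190.0, 339.0, 240.0])]
handle_mid [(0.78, [278.0, 208.0, 289.0, 233.0])]
brake_plate [(0.64, [300.0, 163.0, 324.0, 197.0])]
pump [(0.98, [248.0, 165.0, 353.0, 282.0]), (0.51, [400.0, 172.0, 414.0, 190.0])]
```

```bash
python3 - <<'E'
import cv2,numpy as np
a=cv2.imread("pics/top0.png")[90:270,200:440]; b=cv2.imread("pics/side0.png")[130:310,200:440]
cv2.imwrite("pics/c0.png",np.vstack([cv2.resize(x,None,fx=3.3,fy=1.65*2*0.5*1.0 if 0 else 3.3,interpolation=2)[:] for x in (a,)]))
cv2.imwrite("pics/c1.png",cv2.resize(b,None,fx=3.3,fy=3.3,interpolation=2))
E
```

```text
(no output)
```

View pics/c0.png

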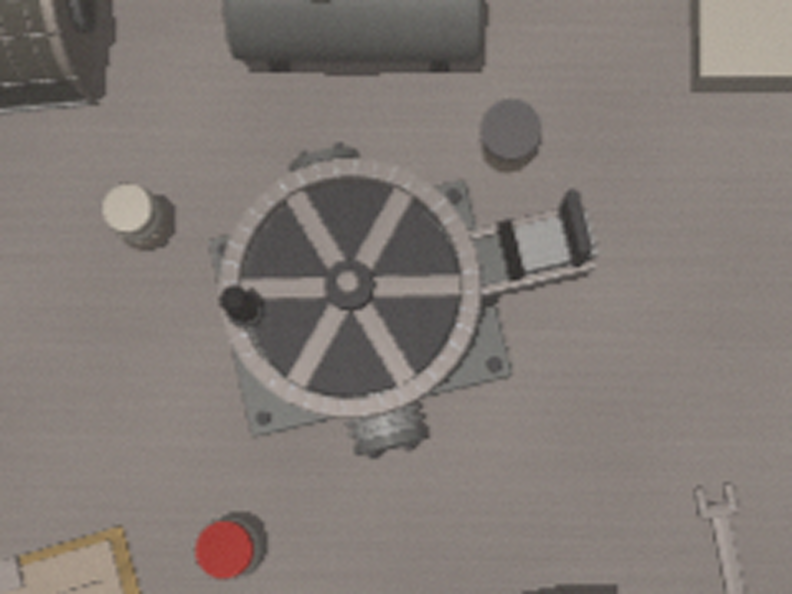

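View pics/c1.png

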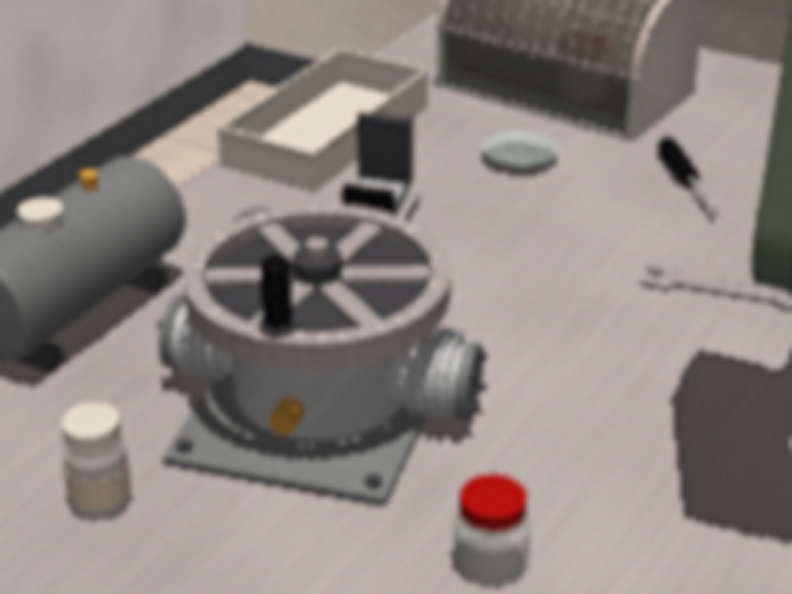

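The wheel, handle (left in the top view, ~272,180), hub (~305,176) and brake plate (~374,159) are clear, and both cameras agree on which parts are which. Next I triangulate.

```bash
cat > h.py <<'E'
from plant import manip, cams
import numpy as np, cv2
from scipy.optimize import least_squares
def proj(c,p):
    m=cams.camera_model(c); q=(m["view"]@np.r_[p,1])[:3]
    return np.array([m["cx"]+m["fx"]*q[0]/-q[2], m["cy"]+m["fy"]*q[1]/q[2]])
def onplane(c,px,z):
    return least_squares(lambda v:proj(c,[*v,z])-px,[500,0]).x
E
python3 - <<'E'
from h import *
for n,c,px,z in [("hub","top",(305.1,175.8),152),("wheel","top",(304.6,177.5),126),("hub","side",(296.5,209),150),
 ("handle","top",(271.5,179.8),203),("handle","side",(283.5,220.5),175),
 ("platetopmid","top",(374,157.5),192),("plate","top",(364.5+10,159.5),172),("plate","side",(316.5,175.3),157)]:
    print(n,c,onplane(c,np.array(px),z).round(1))
E
```

```text
hub top [583.1  75.9]
wheel top [582.3  79.3]
hub side [581.1  81.3]
handle top [563.2 164.4]
handle side [555.6 182.6]
platetopmid top [ 629.3 -117.5]
plate top [ 627.8 -120.9]
plate side [ 632.6 -115.4]
```

carry_out --deltas "0 0 0.06 16 29 15 -1; 0 0 0.12 32 58 30 -1; 0 0 0.18 49 87 45 -1; 0 0 0.24 66 116 60 -1; 0 0 0.307 82 145 70 -1"

```text
t: 0.92
tcp_pos: [232.7, -409.3, 303.0]
tool_rot: [0.959, 0.283, 0.0, 0.001]
force: [0.8, -1.0, 0.2]
opening: 85.3
```

carry_out --deltas "0 0 0.06 16 29 0 -1; 0 0 0.12 32 58 0 -1; 0 0 0.18 49 87 0 -1; 0 0 0.24 66 116 0 -1; 0 0 0.307 82 145 0 -1"

```text
t: 1.33
tcp_pos: [314.5, -263.7, 301.6]
tool_rot: [0.905, 0.426, 0.0, 0.001]
force: [1.2, -0.6, 0.1]
opening: 85.2
```

carry_out --deltas "0 0 0.06 16 29 0 -1; 0 0 0.12 32 58 0 -1; 0 0 0.18 49 87 0 -1; 0 0 0.24 66 116 0 -1; 0 0 0.307 82 145 0 -1"

```text
t: 1.75
tcp_pos: [396.5, -118.6, 301.7]
tool_rot: [0.829, 0.56, 0.0, 0.001]
force: [0.2, -0.9, 0.2]
opening: 85.2
```

carry_out --deltas "0 0 0.06 16 29 0 -1; 0 0 0.12 32 58 0 -1; 0 0 0.18 49 87 0 -1; 0 0 0.24 66 116 0 -1; 0 0 0.307 82 145 0 -1"

```text
t: 2.17
tcp_pos: [478.6, 26.6, 301.6]
tool_rot: [0.733, 0.68, 0.0, 0.0]
force: [0.9, -0.1, 0.4]
opening: 85.3
```

carry_out --deltas "0 0 0.06 16 29 0 -1; 0 0 0.12 32 58 0 -1; 0 0 0.18 49 87 0 -1; 0 0 0.24 66 116 0 -1; 0 0 0.307 82 145 0 -1"

```text
t: 2.58
tcp_pos: [560.6, 171.6, 301.3]
tool_rot: [0.621, 0.784, 0.0, 0.0]
force: [-0.1, -0.3, 0.2]
opening: 85.5
```

```bash
cat >> h.py <<'E'
from scipy.spatial.transform import Rotation as R
def wproj(p,s):
    m=cams.camera_model("wrist"); T=np.eye(4)
    T[:3,:3]=R.from_quat(s["tool_rot"]).as_matrix(); T[:3,3]=s["tcp_pos"]
    q=(np.linalg.inv(T@m["T_tool_cam"])@np.r_[p,1])[:3]; v=np.array([q[0],-q[1],-q[2]])
    r=np.hypot(*v[:2]); th=np.arctan2(r,v[2]); f=m["fx"]
    return np.array([m["cx"],m["cy"]])+f*th*v[:2]/r
def wplane(px,z,s):
    x0=s["tcp_pos"][:2]
    return least_squares(lambda v:wproj([*v,z],s)-px,x0+5).x
def show(s): print(round(s["t"],2),s["tcp_pos"].round(1),"yaw_y",np.degrees(np.arctan2(*R.from_quat(s["tool_rot"]).as_matrix()[[1,0],1])).round(1),"F",s["force"].round(1),"q",s["qpos"].round(2),"op",round(s["opening"],1))
E
python3 - <<'E'
from h import *
s=manip.state(); show(s); im=cams.camera("wrist"); cv2.imwrite("pics/w0.png",im); print(cams.camera_model("wrist"))
for l in ("hub","handle_mid","brake_plate"):
    print(l,[(round(d["score"],2),np.round(d["extent"]).tolist()) for d in cams.look_for("wrist",l)[:2]])
for p in ([582,79,152],[560,172,203],[560,172,175],[630,-119,192]): print(p,wproj(p,s).round())
E
```

```text
2.58 [560.6 171.6 301.3] yaw_y 13.3 F [-0.1 -0.3  0.2] q [ 0.15  0.19  1.42 -0.    1.53 -0.08] op 85.5
{'fx': 309.70691628693146, 'fy': 309.70691628693146, 'cx': 319.2734228095678, 'cy': 195.22357413394852, 'T_tool_cam': array([[-7.45907782e-04,  9.56177440e-01,  2.92786862e-01,
         7.54988582e+01],
       [ 9.99999683e-01,  6.31875905e-04,  4.84045152e-04,
         1.99922035e-01],
       [ 2.77828091e-04,  2.92787130e-01, -9.56177609e-01,
        -1.41819220e+02],
       [ 0.00000000e+00,  0.00000000e+00,  0.00000000e+00,
         1.00000000e+00]])}
hub [(0.59, [221.0, 154.0, 423.0, 335.0])]
handle_mid [(0.89, [310.0, 170.0, 335.0, 215.0])]
brake_plate [(0.43, [376.0, 300.0, 414.0, 348.0])]
[582, 79, 152] [319. 267.]
[560, 172, 203] [319. 197.]
[560, 172, 175] [319. 188.]
[630, -119, 192] [320. 407.]
```

View pics/w0.png

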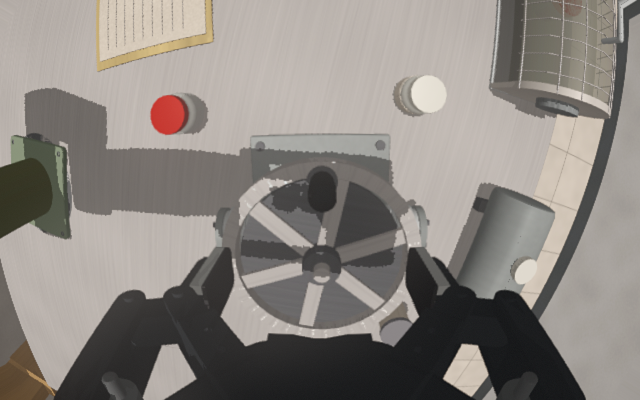

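The wrist view shows the handle at about (322,192) and hub top at (321,268), within 3 px of prediction.

```bash
python3 - <<'E'
from h import *
s=manip.state()
h=wplane((321,268),152,s); a=wplane((322.5,192.5),175,s)
print(h,a,a-h,np.hypot(*(a-h)),np.degrees(np.arctan2(*(a-h)[::-1])))
for p in ([*a,203],[*a,145]): print(wproj(p,s))
E
```

```text
[583.10199401  77.58948659] [563.38873833 167.20794517] [-19.71325568  89.61845858] 91.76099698456875 102.4057078593547
[322.78845719 202.28720426]
[322.24491521 183.90675163]
```

carry_out --deltas "0 0 0 1 0 -30 -1; 0 0 0 2 0 -60 -1; 0 0 0 2 0 -90 -1; 0 0 0 2 0 -120 -1; 0 0 0 2 0 -142 -1" --force 40

```text
t: 3.2
tcp_pos: [560.1, 168.1, 156.9]
tool_rot: [0.623, 0.782, -0.001, -0.001]
force: [-0.7, -0.3, -0.7]
opening: 85.2
```

carry_out --deltas "0 0 0 0 0 0 0; 0 0 0 0 0 0 0.5; 0 0 0 0 0 0 1; 0 0 0 0 0 0 1; 0 0 0 0 0 0 1" --force 40

```text
t: 3.62
tcp_pos: [563.5, 169.9, 161.9]
tool_rot: [0.622, 0.783, 0.002, 0.002]
force: [-0.2, -0.1, 0.7]
opening: 25.6
```

carry_out --deltas "0 0 0 0 0 0 1; 0 0 0 0 0 0 1; 0 0 0 0 0 0 1; 0 0 0 0 0 0 1"

```text
t: 3.95
tcp_pos: [563.4, 170.1, 161.7]
tool_rot: [0.622, 0.783, 0.001, 0.002]
force: [-0.5, -1.0, 6.5]
opening: 23.8
```

```bash
python3 - <<'E'
from h import *
s=manip.state(); show(s); im=cams.camera("wrist"); cv2.imwrite("pics/w1.png",im)
E
```

```text
3.95 [563.4 170.1 161.7] yaw_y 13.1 F [-0.5 -1.   6.5] q [ 0.15  0.3   1.58 -0.    1.26 -0.08] op 23.8
```

View pics/w1.png

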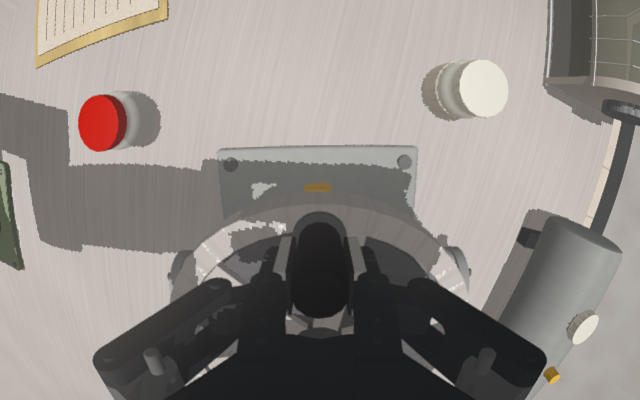

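```bash
cat >> h.py <<'E'
H=np.array([583,78.5])
def rows(th,step,n=5,r=94.3):
    t=np.radians(th-step*np.arange(n+1)); p=r*np.c_[np.cos(t),np.sin(t)]
    return "; ".join(f"0 0 {-np.radians(step)*k:.3f} {p[k,0]-p[0,0]:.1f} {p[k,1]-p[0,1]:.1f} 0 1" for k in range(1,n+1))
def tang(s):
    d=s["tcp_pos"][:2]-H; a=np.arctan2(d[1],d[0]); f=s["force"][:2]
    print("ang",np.degrees(a).round(2),"r",np.hypot(*d).round(1),"Ftan(resist)",(f@[-np.sin(a),np.cos(a)]).round(2),"Frad",(f@[np.cos(a),np.sin(a)]).round(2))
E
python3 - <<'E'
from h import *
for a in range(102,40,-5): print(a,rows(a,1))
E
```

```text
102 0 0 -0.017 1.6 0.3 0 1; 0 0 -0.035 3.2 0.6 0 1; 0 0 -0.052 4.9 0.9 0 1; 0 0 -0.070 6.5 1.1 0 1; 0 0 -0.087 8.1 1.4 0 1
97 0 0 -0.017 1.6 0.2 0 1; 0 0 -0.035 3.3 0.3 0 1; 0 0 -0.052 4.9 0.5 0 1; 0 0 -0.070 6.6 0.6 0 1; 0 0 -0.087 8.2 0.6 0 1
92 0 0 -0.017 1.6 0.0 0 1; 0 0 -0.035 3.3 0.1 0 1; 0 0 -0.052 4.9 0.0 0 1; 0 0 -0.070 6.6 0.0 0 1; 0 0 -0.087 8.2 -0.1 0 1
87 0 0 -0.017 1.6 -0.1 0 1; 0 0 -0.035 3.3 -0.2 0 1; 0 0 -0.052 4.9 -0.4 0 1; 0 0 -0.070 6.6 -0.6 0 1; 0 0 -0.087 8.2 -0.8 0 1
82 0 0 -0.017 1.6 -0.2 0 1; 0 0 -0.035 3.3 -0.5 0 1; 0 0 -0.052 4.9 -0.8 0 1; 0 0 -0.070 6.5 -1.1 0 1; 0 0 -0.087 8.1 -1.5 0 1
77 0 0 -0.017 1.6 -0.4 0 1; 0 0 -0.035 3.2 -0.8 0 1; 0 0 -0.052 4.8 -1.2 0 1; 0 0 -0.070 6.4 -1.7 0 1; 0 0 -0.087 7.9 -2.2 0 1
72 0 0 -0.017 1.6 -0.5 0 1; 0 0 -0.035 3.1 -1.1 0 1; 0 0 -0.052 4.7 -1.6 0 1; 0 0 -0.070 6.2 -2.3 0 1; 0 0 -0.087 7.7 -2.9 0 1
67 0 0 -0.017 1.5 -0.7 0 1; 0 0 -0.035 3.0 -1.3 0 1; 0 0 -0.052 4.5 -2.0 0 1; 0 0 -0.070 6.0 -2.8 0 1; 0 0 -0.087 7.4 -3.5 0 1
62 0 0 -0.017 1.4 -0.8 0 1; 0 0 -0.035 2.9 -1.6 0 1; 0 0 -0.052 4.3 -2.4 0 1; 0 0 -0.070 5.7 -3.3 0 1; 0 0 -0.087 7.1 -4.2 0 1
57 0 0 -0.017 1.4 -0.9 0 1; 0 0 -0.035 2.7 -1.8 0 1; 0 0 -0.052 4.1 -2.8 0 1; 0 0 -0.070 5.4 -3.8 0 1; 0 0 -0.087 6.7 -4.8 0 1
52 0 0 -0.017 1.3 -1.0 0 1; 0 0 -0.035 2.6 -2.1 0 1; 0 0 -0.052 3.8 -3.1 0 1; 0 0 -0.070 5.0 -4.2 0 1; 0 0 -0.087 6.3 -5.3 0 1
47 0 0 -0.017 1.2 -1.1 0 1; 0 0 -0.035 2.4 -2.3 0 1; 0 0 -0.052 3.5 -3.5 0 1; 0 0 -0.070 4.7 -4.7 0 1; 0 0 -0.087 5.8 -5.9 0 1
42 0 0 -0.017 1.1 -1.2 0 1; 0 0 -0.035 2.2 -2.5 0 1; 0 0 -0.052 3.2 -3.8 0 1; 0 0 -0.070 4.2 -5.0 0 1; 0 0 -0.087 5.2 -6.3 0 1
```

carry_out --deltas "0 0 -0.017 1.6 0.3 0 1; 0 0 -0.035 3.2 0.6 0 1; 0 0 -0.052 4.9 0.9 0 1; 0 0 -0.070 6.5 1.1 0 1; 0 0 -0.087 8.1 1.4 0 1" --force 30

```text
t: 4.42
tcp_pos: [569.7, 171.4, 161.5]
tool_rot: [0.656, 0.755, -0.0, -0.0]
force: [-6.1, -0.0, 10.1]
opening: 24.0
```

```bash
python3 -c "
from h import *
s=manip.state();show(s);tang(s)"
```

```text
4.42 [569.7 171.4 161.5] yaw_y 8.1 F [-6.1 -0.  10.1] q [ 0.15  0.31  1.56 -0.    1.27  0.01] op 24.0
ang 98.17 r 93.9 Ftan(resist) 6.06 Frad 0.83
```

carry_out --deltas "0 0 -0.017 1.6 0.2 0 1; 0 0 -0.035 3.3 0.3 0 1; 0 0 -0.052 4.9 0.5 0 1; 0 0 -0.070 6.6 0.6 0 1; 0 0 -0.087 8.2 0.6 0 1"

```text
t: 4.83
tcp_pos: [577.6, 172.4, 161.5]
tool_rot: [0.688, 0.726, -0.0, -0.0]
force: [-6.2, 1.0, 9.9]
opening: 24.5
```

```bash
python3 -c "
from h import *
s=manip.state();show(s);tang(s)"
```

```text
4.83 [577.6 172.4 161.5] yaw_y 3.1 F [-6.2  1.   9.9] q [0.15 0.33 1.54 0.   1.28 0.09] op 24.5
ang 93.27 r 94.0 Ftan(resist) 6.09 Frad 1.31
```

carry_out --deltas "0 0 -0.017 1.6 0.0 0 1; 0 0 -0.035 3.3 0.1 0 1; 0 0 -0.052 4.9 0.0 0 1; 0 0 -0.070 6.6 0.0 0 1; 0 0 -0.087 8.2 -0.1 0 1"

```text
t: 5.25
tcp_pos: [585.5, 172.7, 161.5]
tool_rot: [0.719, 0.695, -0.0, -0.001]
force: [-7.2, 1.2, 9.9]
opening: 24.0
```

```bash
python3 -c "
from h import *
s=manip.state();tang(s)"
```

```text
ang 88.45 r 94.2 Ftan(resist) 7.27 Frad 1.04
```

carry_out --deltas "0 0 -0.017 1.6 -0.1 0 1; 0 0 -0.035 3.3 -0.2 0 1; 0 0 -0.052 4.9 -0.4 0 1; 0 0 -0.070 6.6 -0.6 0 1; 0 0 -0.087 8.2 -0.8 0 1"

```text
t: 5.67
tcp_pos: [593.4, 172.3, 161.5]
tool_rot: [0.748, 0.663, -0.0, -0.001]
force: [-8.3, 1.9, 10.0]
opening: 24.1
```

```bash
python3 -c "
from h import *
s=manip.state();show(s);tang(s)
for a in np.arange(82,20,-3): print(a,rows(a,.6))"
```

```text
5.67 [593.4 172.3 161.5] yaw_y -6.9 F [-8.3  1.9 10. ] q [0.14 0.36 1.5  0.   1.29 0.26] op 24.1
ang 83.69 r 94.4 Ftan(resist) 8.47 Frad 1.02
82 0 0 -0.010 1.0 -0.1 0 1; 0 0 -0.021 2.0 -0.3 0 1; 0 0 -0.031 2.9 -0.5 0 1; 0 0 -0.042 3.9 -0.6 0 1; 0 0 -0.052 4.9 -0.8 0 1
79 0 0 -0.010 1.0 -0.2 0 1; 0 0 -0.021 1.9 -0.4 0 1; 0 0 -0.031 2.9 -0.6 0 1; 0 0 -0.042 3.9 -0.8 0 1; 0 0 -0.052 4.8 -1.1 0 1
76 0 0 -0.010 1.0 -0.2 0 1; 0 0 -0.021 1.9 -0.5 0 1; 0 0 -0.031 2.9 -0.8 0 1; 0 0 -0.042 3.8 -1.0 0 1; 0 0 -0.052 4.8 -1.3 0 1
73 0 0 -0.010 0.9 -0.3 0 1; 0 0 -0.021 1.9 -0.6 0 1; 0 0 -0.031 2.8 -0.9 0 1; 0 0 -0.042 3.8 -1.2 0 1; 0 0 -0.052 4.7 -1.6 0 1
70 0 0 -0.010 0.9 -0.3 0 1; 0 0 -0.021 1.8 -0.7 0 1; 0 0 -0.031 2.8 -1.1 0 1; 0 0 -0.042 3.7 -1.4 0 1; 0 0 -0.052 4.6 -1.8 0 1
67 0 0 -0.010 0.9 -0.4 0 1; 0 0 -0.021 1.8 -0.8 0 1; 0 0 -0.031 2.7 -1.2 0 1; 0 0 -0.042 3.6 -1.6 0 1; 0 0 -0.052 4.5 -2.0 0 1
64 0 0 -0.010 0.9 -0.4 0 1; 0 0 -0.021 1.8 -0.9 0 1; 0 0 -0.031 2.6 -1.3 0 1; 0 0 -0.042 3.5 -1.8 0 1; 0 0 -0.052 4.4 -2.3 0 1
61 0 0 -0.010 0.9 -0.5 0 1; 0 0 -0.021 1.7 -1.0 0 1; 0 0 -0.031 2.6 -
[... 1008 characters left out ...]
31 1.7 -2.4 0 1; 0 0 -0.042 2.3 -3.2 0 1; 0 0 -0.052 2.9 -4.0 0 1
34 0 0 -0.010 0.5 -0.8 0 1; 0 0 -0.021 1.1 -1.6 0 1; 0 0 -0.031 1.6 -2.5 0 1; 0 0 -0.042 2.1 -3.3 0 1; 0 0 -0.052 2.7 -4.2 0 1
31 0 0 -0.010 0.5 -0.8 0 1; 0 0 -0.021 1.0 -1.7 0 1; 0 0 -0.031 1.5 -2.6 0 1; 0 0 -0.042 2.0 -3.4 0 1; 0 0 -0.052 2.4 -4.3 0 1
28 0 0 -0.010 0.5 -0.9 0 1; 0 0 -0.021 0.9 -1.8 0 1; 0 0 -0.031 1.3 -2.6 0 1; 0 0 -0.042 1.8 -3.5 0 1; 0 0 -0.052 2.2 -4.4 0 1
25 0 0 -0.010 0.4 -0.9 0 1; 0 0 -0.021 0.8 -1.8 0 1; 0 0 -0.031 1.2 -2.7 0 1; 0 0 -0.042 1.6 -3.6 0 1; 0 0 -0.052 2.0 -4.5 0 1
22 0 0 -0.010 0.4 -0.9 0 1; 0 0 -0.021 0.7 -1.8 0 1; 0 0 -0.031 1.1 -2.8 0 1; 0 0 -0.042 1.4 -3.7 0 1; 0 0 -0.052 1.7 -4.6 0 1
```

carry_out --deltas "0 0 -0.010 1.0 -0.1 0 1; 0 0 -0.021 2.0 -0.3 0 1; 0 0 -0.031 2.9 -0.5 0 1; 0 0 -0.042 3.9 -0.6 0 1; 0 0 -0.052 4.9 -0.8 0 1"

```text
t: 6.08
tcp_pos: [598.2, 171.8, 161.5]
tool_rot: [0.765, 0.644, -0.0, -0.002]
force: [-6.8, 2.2, 10.4]
opening: 24.1
```

```bash
python3 -c "
from h import *
s=manip.state();tang(s)"
```

```text
ang 80.77 r 94.5 Ftan(resist) 7.02 Frad 1.1
```

carry_out --deltas "0 0 -0.010 1.0 -0.2 0 1; 0 0 -0.021 1.9 -0.4 0 1; 0 0 -0.031 2.9 -0.6 0 1; 0 0 -0.042 3.9 -0.8 0 1; 0 0 -0.052 4.8 -1.1 0 1"

```text
t: 6.5
tcp_pos: [602.8, 171.0, 161.5]
tool_rot: [0.782, 0.624, -0.0, -0.002]
force: [-8.0, 4.4, 10.9]
opening: 24.0
```

```bash
python3 -c "
from h import *
s=manip.state();tang(s)"
```

```text
ang 77.93 r 94.6 Ftan(resist) 8.7 Frad 2.66
```

carry_out --deltas "0 0 -0.010 1.0 -0.2 0 1; 0 0 -0.021 1.9 -0.5 0 1; 0 0 -0.031 2.9 -0.8 0 1; 0 0 -0.042 3.8 -1.0 0 1; 0 0 -0.052 4.8 -1.3 0 1"

```text
t: 6.92
tcp_pos: [607.3, 170.1, 161.5]
tool_rot: [0.797, 0.603, -0.0, -0.002]
force: [-8.2, 4.2, 10.4]
opening: 24.1
```

```bash
python3 -c "
from h import *
s=manip.state();tang(s)"
```

```text
ang 75.11 r 94.7 Ftan(resist) 8.95 Frad 1.93
```

carry_out --deltas "0 0 -0.010 0.9 -0.3 0 1; 0 0 -0.021 1.9 -0.6 0 1; 0 0 -0.031 2.8 -0.9 0 1; 0 0 -0.042 3.8 -1.2 0 1; 0 0 -0.052 4.7 -1.6 0 1"

```text
t: 7.33
tcp_pos: [612.0, 168.8, 161.6]
tool_rot: [0.813, 0.582, -0.0, -0.002]
force: [-9.0, 5.1, 9.9]
opening: 24.2
```

```bash
python3 -c "
from h import *
s=manip.state();tang(s)"
```

```text
ang 72.2 r 94.9 Ftan(resist) 10.1 Frad 2.08
```

carry_out --deltas "0 0 -0.010 0.9 -0.3 0 1; 0 0 -0.021 1.8 -0.7 0 1; 0 0 -0.031 2.8 -1.1 0 1; 0 0 -0.042 3.7 -1.4 0 1; 0 0 -0.052 4.6 -1.8 0 1"

```text
t: 7.75
tcp_pos: [616.5, 167.4, 161.6]
tool_rot: [0.828, 0.561, -0.0, -0.003]
force: [-9.4, 6.4, 10.7]
opening: 24.2
```

```bash
python3 -c "
from h import *
s=manip.state();tang(s)"
```

```text
ang 69.34 r 95.0 Ftan(resist) 11.05 Frad 2.65
```

carry_out --deltas "0 0 -0.010 0.9 -0.4 0 1; 0 0 -0.021 1.8 -0.8 0 1; 0 0 -0.031 2.7 -1.2 0 1; 0 0 -0.042 3.6 -1.6 0 1; 0 0 -0.052 4.5 -2.0 0 1"

```text
t: 8.17
tcp_pos: [621.0, 165.7, 161.5]
tool_rot: [0.842, 0.54, -0.0, -0.003]
force: [-8.3, 6.9, 11.0]
opening: 24.2
```

```bash
python3 -c "
from h import *
s=manip.state();tang(s)"
```

```text
ang 66.48 r 95.1 Ftan(resist) 10.4 Frad 2.97
```

carry_out --deltas "0 0 -0.010 0.9 -0.4 0 1; 0 0 -0.021 1.8 -0.9 0 1; 0 0 -0.031 2.6 -1.3 0 1; 0 0 -0.042 3.5 -1.8 0 1; 0 0 -0.052 4.4 -2.3 0 1"

```text
t: 8.58
tcp_pos: [625.5, 163.7, 161.6]
tool_rot: [0.856, 0.518, 0.0, -0.003]
force: [-7.8, 7.8, 10.7]
opening: 24.1
```

```bash
python3 -c "
from h import *
s=manip.state();tang(s)"
```

```text
ang 63.52 r 95.2 Ftan(resist) 10.42 Frad 3.52
```

carry_out --deltas "0 0 -0.010 0.9 -0.5 0 1; 0 0 -0.021 1.7 -1.0 0 1; 0 0 -0.031 2.6 -1.5 0 1; 0 0 -0.042 3.4 -2.0 0 1; 0 0 -0.052 4.3 -2.5 0 1"

```text
t: 9.0
tcp_pos: [630.0, 161.5, 161.6]
tool_rot: [0.869, 0.495, 0.0, -0.003]
force: [-7.2, 7.9, 9.9]
opening: 24.2
```

```bash
python3 -c "
from h import *
s=manip.state();tang(s)"
```

```text
ang 60.51 r 95.4 Ftan(resist) 10.19 Frad 3.35
```

carry_out --deltas "0 0 -0.010 0.8 -0.5 0 1; 0 0 -0.021 1.7 -1.1 0 1; 0 0 -0.031 2.5 -1.6 0 1"

```text
t: 9.25
tcp_pos: [632.6, 160.0, 161.7]
tool_rot: [0.876, 0.482, 0.001, -0.003]
force: [-7.3, 7.2, 10.5]
opening: 24.0
```

```bash
python3 -c "
from h import *
s=manip.state();tang(s)
for a in np.arange(56.2,30,-1.8): print(a.round(1),rows(a,.6,3))"
```

```text
ang 58.67 r 95.4 Ftan(resist) 9.98 Frad 2.32
56.2 0 0 -0.010 0.8 -0.6 0 1; 0 0 -0.021 1.6 -1.1 0 1; 0 0 -0.031 2.4 -1.7 0 1
54.4 0 0 -0.010 0.8 -0.6 0 1; 0 0 -0.021 1.6 -1.2 0 1; 0 0 -0.031 2.4 -1.8 0 1
52.6 0 0 -0.010 0.8 -0.6 0 1; 0 0 -0.021 1.6 -1.2 0 1; 0 0 -0.031 2.3 -1.8 0 1
50.8 0 0 -0.010 0.8 -0.6 0 1; 0 0 -0.021 1.5 -1.3 0 1; 0 0 -0.031 2.3 -1.9 0 1
49.0 0 0 -0.010 0.7 -0.7 0 1; 0 0 -0.021 1.5 -1.3 0 1; 0 0 -0.031 2.2 -2.0 0 1
47.2 0 0 -0.010 0.7 -0.7 0 1; 0 0 -0.021 1.4 -1.4 0 1; 0 0 -0.031 2.1 -2.0 0 1
45.4 0 0 -0.010 0.7 -0.7 0 1; 0 0 -0.021 1.4 -1.4 0 1; 0 0 -0.031 2.1 -2.1 0 1
43.6 0 0 -0.010 0.7 -0.7 0 1; 0 0 -0.021 1.3 -1.4 0 1; 0 0 -0.031 2.0 -2.2 0 1
41.8 0 0 -0.010 0.7 -0.7 0 1; 0 0 -0.021 1.3 -1.5 0 1; 0 0 -0.031 1.9 -2.2 0 1
40.0 0 0 -0.010 0.6 -0.8 0 1; 0 0 -0.021 1.3 -1.5 0 1; 0 0 -0.031 1.9 -2.3 0 1
38.2 0 0 -0.010 0.6 -0.8 0 1; 0 0 -0.021 1.2 -1.6 0 1; 0 0 -0.031 1.8 -2.4 0 1
36.4 0 0 -0.010 0.6 -0.8 0 1; 0 0 -0.021 1.2 -1.6 0 1; 0 0 -0.031 1.7 -2.4 0 1
34.6 0 0 -0.010 0.6 -0.8 0 1; 0 0 -0.021 1.1 -1.6 0 1; 0 0 -0.031 1.6 -2.5 0 1
32.8 0 0 -0.010 0.5 -0.8 0 1; 0 0 -0.021 1.1 -1.7 0 1; 0 0 -0.031 1.6 -2.5 0 1
31.0 0 0 -0.010 0.5 -0.8 0 1; 0 0 -0.021 1.0 -1.7 0 1; 0 0 -0.031 1.5 -2.6 0 1
```

carry_out --deltas "0 0 -0.010 0.8 -0.6 0 1; 0 0 -0.021 1.6 -1.1 0 1; 0 0 -0.031 2.4 -1.7 0 1"

```text
t: 9.5
tcp_pos: [635.2, 158.4, 161.7]
tool_rot: [0.884, 0.468, 0.001, -0.003]
force: [-6.6, 8.2, 9.4]
opening: 23.8
```

```bash
python3 -c "
from h import *
s=manip.state();tang(s)"
```

```text
ang 56.85 r 95.5 Ftan(resist) 10.01 Frad 3.26
```

carry_out --deltas "0 0 -0.010 0.8 -0.6 0 1; 0 0 -0.021 1.6 -1.2 0 1; 0 0 -0.031 2.4 -1.8 0 1"

```text
t: 9.75
tcp_pos: [637.9, 156.8, 161.7]
tool_rot: [0.891, 0.454, 0.001, -0.003]
force: [-6.2, 8.7, 9.2]
opening: 23.8
```

```bash
python3 -c "
from h import *
s=manip.state();tang(s)"
```

```text
ang 54.96 r 95.6 Ftan(resist) 10.05 Frad 3.61
```

carry_out --deltas "0 0 -0.010 0.8 -0.6 0 1; 0 0 -0.021 1.6 -1.2 0 1; 0 0 -0.031 2.3 -1.8 0 1"

```text
t: 10.0
tcp_pos: [640.5, 154.9, 161.8]
tool_rot: [0.898, 0.44, 0.001, -0.003]
force: [-4.4, 8.5, 8.3]
opening: 24.1
```

```bash
python3 -c "
from h import *
s=manip.state();tang(s)"
```

```text
ang 53.04 r 95.7 Ftan(resist) 8.6 Frad 4.15
```

carry_out --deltas "0 0 -0.010 0.8 -0.6 0 1; 0 0 -0.021 1.5 -1.3 0 1; 0 0 -0.031 2.3 -1.9 0 1"

```text
t: 10.25
tcp_pos: [643.1, 153.0, 161.8]
tool_rot: [0.905, 0.426, 0.002, -0.003]
force: [-4.1, 7.9, 8.2]
opening: 24.2
```

```bash
python3 -c "
from h import *
s=manip.state();tang(s)"
```

```text
ang 51.13 r 95.7 Ftan(resist) 8.19 Frad 3.57
```

carry_out --deltas "0 0 -0.010 0.7 -0.7 0 1; 0 0 -0.021 1.5 -1.3 0 1; 0 0 -0.031 2.2 -2.0 0 1"

```text
t: 10.5
tcp_pos: [645.6, 151.0, 161.8]
tool_rot: [0.911, 0.412, 0.002, -0.003]
force: [-3.3, 9.6, 8.0]
opening: 24.1
```

```bash
python3 -c "
from h import *
s=manip.state();tang(s)"
```

```text
ang 49.18 r 95.8 Ftan(resist) 8.75 Frad 5.12
```

carry_out --deltas "0 0 -0.010 0.8 -0.6 0 1; 0 0 -0.021 1.6 -1.2 0 1; 0 0 -0.031 2.4 -1.8 0 1"

```text
t: 10.75
tcp_pos: [648.3, 148.8, 161.9]
tool_rot: [0.917, 0.398, 0.002, -0.002]
force: [-3.4, 7.2, 6.3]
opening: 24.3
```

```bash
python3 -c "
from h import *
s=manip.state();tang(s)"
```

```text
ang 47.15 r 96.0 Ftan(resist) 7.38 Frad 2.98
```

carry_out --deltas "0 0 -0.010 0.8 -0.6 0 1; 0 0 -0.021 1.6 -1.3 0 1; 0 0 -0.031 2.3 -1.9 0 1"

```text
t: 11.0
tcp_pos: [650.8, 146.6, 161.9]
tool_rot: [0.923, 0.384, 0.002, -0.002]
force: [-2.3, 7.1, 6.7]
opening: 24.4
```

```bash
python3 -c "
from h import *
s=manip.state();tang(s)"
```

```text
ang 45.11 r 96.1 Ftan(resist) 6.64 Frad 3.38
```

carry_out --deltas "0 0 -0.010 0.7 -0.7 0 1; 0 0 -0.021 1.4 -1.4 0 1; 0 0 -0.031 2.1 -2.1 0 1"

```text
t: 11.25
tcp_pos: [653.2, 144.3, 161.9]
tool_rot: [0.929, 0.369, 0.002, -0.002]
force: [-1.5, 6.2, 6.3]
opening: 23.7
```

```bash
python3 -c "
from h import *
s=manip.state();tang(s)"
```

```text
ang 43.13 r 96.2 Ftan(resist) 5.59 Frad 3.17
```

carry_out --deltas "0 0 -0.010 0.7 -0.7 0 1; 0 0 -0.021 1.4 -1.4 0 1; 0 0 -0.031 2.0 -2.2 0 1"

```text
t: 11.5
tcp_pos: [655.5, 141.7, 161.9]
tool_rot: [0.935, 0.355, 0.003, -0.001]
force: [-0.2, 5.1, 5.6]
opening: 24.3
```

```bash
python3 -c "
from h import *
s=manip.state();tang(s)"
```

```text
ang 41.07 r 96.2 Ftan(resist) 3.95 Frad 3.22
```

carry_out --deltas "0 0 -0.010 0.7 -0.8 0 1; 0 0 -0.021 1.3 -1.5 0 1; 0 0 -0.031 1.9 -2.2 0 1"

```text
t: 11.75
tcp_pos: [657.8, 139.2, 161.9]
tool_rot: [0.94, 0.34, 0.003, -0.001]
force: [0.1, 5.1, 5.9]
opening: 24.1
```

```bash
python3 -c "
from h import *
s=manip.state();tang(s)"
```

```text
ang 39.07 r 96.3 Ftan(resist) 3.86 Frad 3.32
```

carry_out --deltas "0 0 -0.010 0.6 -0.8 0 1; 0 0 -0.021 1.3 -1.5 0 1; 0 0 -0.031 1.9 -2.3 0 1"

```text
t: 12.0
tcp_pos: [659.9, 136.6, 161.9]
tool_rot: [0.946, 0.326, 0.003, -0.001]
force: [0.7, 4.3, 6.8]
opening: 23.7
```

```bash
python3 -c "
from h import *
s=manip.state();tang(s)"
```

```text
ang 37.08 r 96.4 Ftan(resist) 3.04 Frad 3.15
```

carry_out --deltas "0 0 -0.010 0.6 -0.8 0 1; 0 0 -0.021 1.2 -1.6 0 1"

```text
t: 12.17
tcp_pos: [661.3, 134.9, 162.0]
tool_rot: [0.949, 0.316, 0.003, -0.001]
force: [2.2, 5.6, 5.7]
opening: 23.6
```

```bash
python3 -c "
from h import *
s=manip.state();tang(s)
for i in range(5):
    cams.camera('top'); tang(manip.state())"
```

```text
ang 35.73 r 96.5 Ftan(resist) 3.26 Frad 5.07
ang 35.45 r 96.5 Ftan(resist) 0.97 Frad 3.9
ang 35.38 r 96.5 Ftan(resist) 1.65 Frad 3.99
ang 35.38 r 96.5 Ftan(resist) 1.12 Frad 3.61
ang 35.37 r 96.5 Ftan(resist) 1.73 Frad 3.01
ang 35.38 r 96.5 Ftan(resist) 0.57 Frad 3.87
```

carry_out --deltas "0 0 0 0 0 0 0; 0 0 0 0 0 0 -0.5; 0 0 0 0 0 0 -1; 0 0 0 0 0 0 -1; 0 0 0 0 0 0 -1"

```text
t: 12.83
tcp_pos: [659.1, 132.5, 158.6]
tool_rot: [0.949, 0.315, -0.001, -0.0]
force: [0.1, 0.1, 0.3]
opening: 82.5
```

carry_out --deltas "0 0 0 0 0 10 -1; 0 0 0 0 0 35 -1; 0 0 0 0 0 65 -1; 0 0 0 0 0 95 -1; 0 0 0 0 0 125 -1"

```text
t: 13.25
tcp_pos: [659.3, 132.5, 286.2]
tool_rot: [0.949, 0.315, -0.0, 0.0]
force: [0.8, -0.1, 0.7]
opening: 85.8
```

```bash
python3 - <<'E'
from h import *
s=manip.state(); show(s); im=cams.camera("wrist"); cv2.imwrite("pics/w2.png",im)
d=cams.look_for("wrist","handle_mid"); print(d[:1])
e=d[0]["extent"]; a=wplane(((e[0]+e[2])/2,(e[1]+e[3])/2),175,s); print(a,np.degrees(np.arctan2(*(a-H)[::-1])))
for k in range(2):
    cams.camera("top"); d=cams.look_for("top","handle_mid"); print([np.round(x["extent"],1) for x in d[:1]],manip.state()["t"])
print(cams.look_for("top","brake_plate")[:1])
E
```

```text
13.25 [659.3 132.5 286.2] yaw_y -53.2 F [ 0.8 -0.1  0.7] q [ 0.07  0.38  1.21 -0.    1.55  1.  ] op 85.8
[{'extent': [301.9, 166.2, 334.6, 215.0], 'score': 0.63}]
[659.73168033 134.89739805] 36.31569880850584
[] 13.45
[] 13.55
[{'extent': [348.1, 145.4, 381.0, 176.4], 'score': 0.85}]
```

View pics/w2.png

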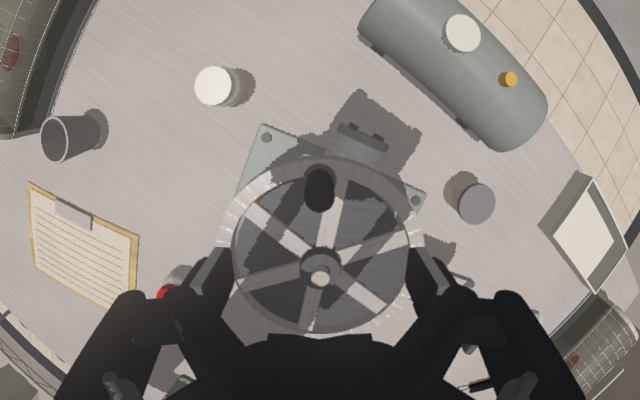

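carry_out --deltas "0 0 0.078 -1 -19 0 0; 0 0 0.156 -2 -39 0 1; 0 0 0.233 -4 -58 0 1; 0 0 0.311 -5 -78 0 1; 0 0 0.389 -6 -97 0 1"

```text
t: 14.02
tcp_pos: [652.4, 34.8, 282.0]
tool_rot: [0.869, 0.495, -0.002, -0.001]
force: [0.5, -0.6, -0.4]
opening: 25.7
```

carry_out --deltas "0 0 0.078 -1 -19 0 1; 0 0 0.156 -2 -39 0 1; 0 0 0.233 -4 -58 0 1; 0 0 0.311 -5 -78 0 1; 0 0 0.389 -6 -97 0 1"

```text
t: 14.43
tcp_pos: [646.4, -62.2, 282.1]
tool_rot: [0.757, 0.653, -0.001, -0.002]
force: [0.4, 0.0, 0.6]
opening: 0.2
```

carry_out --deltas "0 0 0.078 -1 -19 0 1; 0 0 0.156 -2 -39 0 1; 0 0 0.233 -4 -58 0 1; 0 0 0.311 -5 -78 0 1; 0 0 0.389 -6 -96 0 1"

```text
t: 14.85
tcp_pos: [640.4, -158.2, 282.0]
tool_rot: [0.617, 0.787, -0.001, -0.002]
force: [0.0, -0.0, 0.1]
opening: -0.1
```

```bash
python3 - <<'E'
from h import *
s=manip.state(); show(s); im=cams.camera("wrist"); cv2.imwrite("pics/w3.png",im)
for l in ("brake_plate","handle_mid","hub"): print(l,[(round(d["score"],2),np.round(d["extent"],1)) for d in cams.look_for("wrist",l)[:2]])
u=np.array([-.235,.972]); v=np.array([.972,.235])
for r in (208,196):
  for w in (-27.5,27.5): print(r,w,wproj([*(np.array([584,79])-r*u+w*v),192],s).round())
print("hub",wproj([584,79,152],s),"han",wproj([660,135.5,203],s))
E
```

```text
14.85 [ 640.4 -158.2  282. ] yaw_y 13.8 F [ 0.  -0.   0.1] q [-0.37  0.36  1.25 -0.    1.54 -0.61] op -0.1
brake_plate [(0.62, array([286.6,  74.9, 361.9, 160.5]))]
handle_mid []
hub [(0.72, array([220.1,   0. , 425.9,  48.9])), (0.26, array([394.9,  91.9, 450.4, 143.5]))]
208 -27.5 [285. 156.]
208 27.5 [357. 156.]
196 -27.5 [284. 140.]
196 27.5 [357. 141.]
hub [321.5824021  -68.04101028] han [ 426.39326498 -117.81666279]
```

View pics/w3.png

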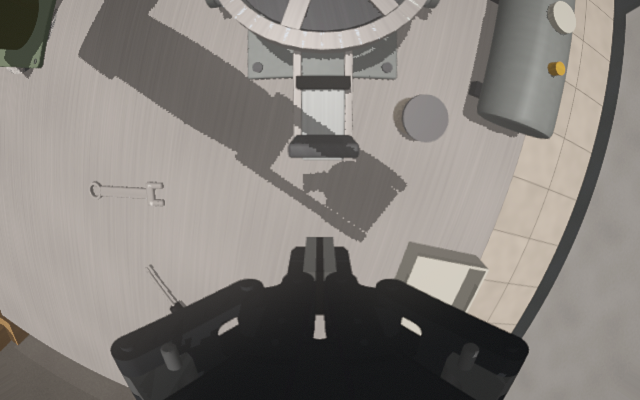

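carry_out --deltas "0 0 0 1 0 -25 1; 0 0 0 2 0.5 -50 1; 0 0 0 2 0.5 -75 1; 0 0 0 2 0.5 -100 1; 0 0 0 2 0.5 -117 1"

```text
t: 15.47
tcp_pos: [642.0, -154.3, 163.6]
tool_rot: [0.618, 0.786, -0.0, -0.003]
force: [-0.0, 0.5, -0.6]
opening: -0.3
```

carry_out --deltas "0 0 0 -0.9 3.9 0 1; 0 0 0 -1.9 7.8 0 1; 0 0 0 -2.8 11.7 0 1; 0 0 0 -3.8 15.6 0 1; 0 0 0 -4.2 17.5 0 1"

```text
t: 15.88
tcp_pos: [640.4, -138.6, 169.5]
tool_rot: [0.618, 0.786, 0.001, 0.002]
force: [-0.2, -0.2, -0.2]
opening: 0.1
```

```bash
cat >> h.py <<'E'
def br():
    s=manip.state(); u=np.array([-.235,.972]); print(round(s["t"],2),"dist",((np.array([584,79])-s["tcp_pos"][:2])@u).round(2),"z",s["tcp_pos"][2].round(1),"Fu",(s["force"][:2]@u).round(2),"Fv",(s["force"][:2]@[.972,.235]).round(2))
E
python3 -c "
from h import *
br()"
```

```text
15.88 dist 224.71 z 169.5 Fu -0.19 Fv -0.28
```

carry_out --deltas "0 0 0 -0.4 1.5 0 1; 0 0 0 -0.7 3 0 1; 0 0 0 -1.1 4.5 0 1; 0 0 0 -1.4 6 0 1; 0 0 0 -1.7 7.3 0 1"

```text
t: 16.3
tcp_pos: [638.5, -134.1, 168.3]
tool_rot: [0.618, 0.786, -0.001, 0.002]
force: [0.7, -4.1, 0.7]
opening: -0.3
```

```bash
python3 -c "
from h import *
br()"
```

```text
16.3 dist 219.96 z 168.3 Fu -4.16 Fv -0.33
```

carry_out --deltas "0 0 0 -0.4 1.5 0 1; 0 0 0 -0.7 3 0 1; 0 0 0 -1.1 4.5 0 1; 0 0 0 -1.4 6 0 1; 0 0 0 -1.7 7.3 0 1"

```text
t: 16.72
tcp_pos: [636.8, -127.0, 168.4]
tool_rot: [0.619, 0.786, -0.001, 0.002]
force: [0.9, -6.3, 1.4]
opening: -0.0
```

```bash
python3 -c "
from h import *
br()"
```

```text
16.72 dist 212.67 z 168.4 Fu -6.36 Fv -0.64
```

carry_out --deltas "0 0 0 -0.4 1.5 0 1; 0 0 0 -0.7 3 0 1; 0 0 0 -1.1 4.5 0 1; 0 0 0 -1.4 6 0 1; 0 0 0 -1.7 7.3 0 1"

```text
t: 17.13
tcp_pos: [635.0, -119.8, 168.3]
tool_rot: [0.619, 0.786, -0.001, 0.002]
force: [1.3, -5.7, 2.5]
opening: -0.1
```

carry_out --deltas "0 0 0 -0.3 1.2 0 1; 0 0 0 -0.6 2.4 0 1; 0 0 0 -0.9 3.6 0 1; 0 0 0 -1.2 4.8 0 1; 0 0 0 -1.4 6 0 1"

```text
t: 17.55
tcp_pos: [633.5, -113.8, 168.3]
tool_rot: [0.619, 0.786, -0.001, 0.002]
force: [0.6, -5.5, 1.5]
opening: 0.2
```

```bash
python3 -c "
from h import *
br()"
```

```text
17.55 dist 199.03 z 168.3 Fu -5.51 Fv -0.72
```

carry_out --deltas "0 0 0 -0.1 0.4 0 1; 0 0 0 -0.2 0.8 0 1; 0 0 0 -0.3 1.2 0 1; 0 0 0 -0.4 1.6 0 1; 0 0 0 -0.5 2 0 1"

```text
t: 17.97
tcp_pos: [633.0, -111.7, 168.3]
tool_rot: [0.619, 0.786, -0.001, 0.002]
force: [1.1, -5.3, 2.1]
opening: -0.1
```

```bash
python3 -c "
from h import *
br()"
```

```text
17.97 dist 196.89 z 168.3 Fu -5.45 Fv -0.16
```

Near the rim now; small steps watching for the force rise.

carry_out --deltas "0 0 0 -0.1 0.3 0 1; 0 0 0 -0.1 0.5 0 1; 0 0 0 -0.2 0.8 0 1; 0 0 0 -0.3 1 0 1; 0 0 0 -0.3 1 0 1"

```text
t: 18.38
tcp_pos: [633.0, -111.5, 168.4]
tool_rot: [0.619, 0.786, -0.001, 0.003]
force: [0.7, -7.2, 0.6]
opening: 0.1
```

```bash
python3 -c "
from h import *
br()"
```

```text
18.38 dist 196.7 z 168.4 Fu -7.12 Fv -1.01
```

carry_out --deltas "0 0 0 -0.1 0.3 0 1; 0 0 0 -0.1 0.5 0 1; 0 0 0 -0.2 0.8 0 1; 0 0 0 -0.3 1 0 1; 0 0 0 -0.3 1 0 1"

```text
t: 18.8
tcp_pos: [632.9, -111.5, 168.5]
tool_rot: [0.619, 0.786, -0.002, 0.004]
force: [2.0, -8.9, -0.7]
opening: -0.1
```

```bash
python3 -c "
from h import *
br()"
```

```text
18.8 dist 196.66 z 168.5 Fu -9.1 Fv -0.15
```

carry_out --deltas "0 0 0 -0.1 0.5 0 1; 0 0 0 -0.2 1 0 1; 0 0 0 -0.3 1.5 0 1; 0 0 0 -0.4 1.8 0 1; 0 0 0 -0.4 1.8 0 1"

```text
t: 19.22
tcp_pos: [632.9, -111.5, 168.5]
tool_rot: [0.619, 0.785, -0.002, 0.005]
force: [2.4, -13.1, -0.4]
opening: -0.2
```

```bash
python3 -c "
from h import *
br()"
```

```text
19.22 dist 196.62 z 168.5 Fu -13.29 Fv -0.71
```

Firmly stalled (13 N, no movement). Back straight off, rise and check.

carry_out --deltas "0 0 0 0.5 -2 0 1; 0 0 0 1.2 -5 0 1; 0 0 0 2.9 -12 0 1; 0 0 0 5 -21 0 1; 0 0 0 7.5 -31 0 1"

```text
t: 19.63
tcp_pos: [638.7, -136.7, 166.9]
tool_rot: [0.618, 0.786, 0.0, -0.001]
force: [-0.1, 0.8, 0.6]
opening: 0.1
```

carry_out --deltas "0 0 0 0 0 25 1; 0 0 0 0 0 60 1; 0 0 0 0 0 95 1; 0 0 0 0 0 115 1; 0 0 0 0 0 115 1"

```text
t: 20.05
tcp_pos: [642.1, -138.3, 289.8]
tool_rot: [0.618, 0.786, 0.002, 0.006]
force: [0.6, -0.3, 1.1]
opening: -0.1
```

carry_out --deltas "0 0 0 -20 -30 0 1; 0 0 0 -40 -60 0 1; 0 0 0 -60 -90 0 1; 0 0 0 -80 -120 0 1; 0 0 0 -100 -150 0 1"

```text
t: 20.47
tcp_pos: [537.4, -287.8, 281.0]
tool_rot: [0.618, 0.786, 0.0, -0.001]
force: [0.4, -0.1, -0.2]
opening: -0.2
```

```bash
python3 - <<'E'
from h import *
show(manip.state()); im=cams.camera("top")
for l in ("brake_plate","handle_mid","hub"): print(l,[(round(d["score"],2),np.round(d["extent"],1)) for d in cams.look_for("top",l)[:2]])
u=np.array([-.235,.972])
for r in (202,177): print(r,proj("top",[*(np.array([584,79])-r*u),192]).round(1))
print("han",proj("top",[660.5,135,203]).round(1))
cv2.imwrite("pics/t2.png",cv2.resize(im[90:270,200:440],None,fx=3.3,fy=3.3,interpolation=2))
E
```

```text
20.47 [ 537.4 -287.8  281. ] yaw_y 13.7 F [ 0.4 -0.1 -0.2] q [-0.63  0.25  1.39  0.    1.51 -0.87] op -0.2
brake_plate [(0.87, array([337.9, 149. , 372. , 177. ]))]
handle_mid [(0.51, array([273.3, 140.9, 292.3, 150.1]))]
hub []
202 [373.9 156.7]
177 [365.1 158.8]
han [282.9 145.1]
```

View pics/t2.png

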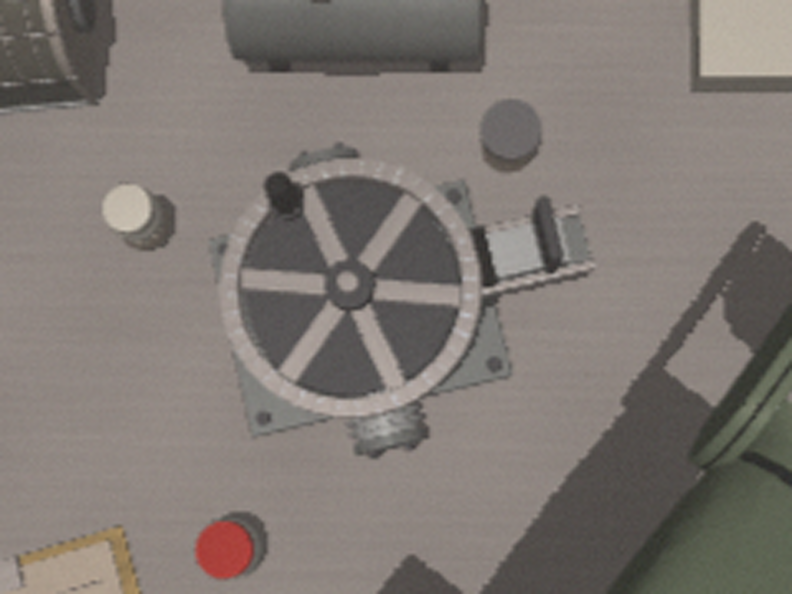

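The handle top is at (284,145), where the parked position (36°) predicts it. The shoe is against the rim, and the cup, jar and cartridge in this crop haven't moved.

```bash
python3 -c "
from plant import manip
print(manip.finish_job())"
```

```text
the job is handed in; nothing more can be done
None
```

The flywheel is parked just past the top with the brake shoe fully against the rim, and the job is handed in. It took about 20 s of the 72 s allowed, and no verdict was reported.

- **Wheel:** I gripped the handle and turned it about 67° clockwise at 7–12°/s. The resistance peaked at about 10–11 N and fell to about 3 N while moving, about 1 N when held. I stopped there, an estimated 4–7° past the top, and let go. The force readings seemed 1–1.5 N high, and the top cannot be seen, so that angle is only an estimate.
- **Brake:** I pushed the plate with shut fingers at about 5–6 N. It stalled at about the expected 25 mm of travel, and pushing up to 13 N moved it no further. I then backed straight off and moved the arm clear.
- **Last checks:** The final top picture shows the handle within about 1 px of its parked position and the shoe at the rim. The cup, jar and cartridge are in place. I did not look again at the wrench, dish, beaker or screwdriver, but the arm did not come near them. The hub detector found nothing in that picture, and the handle detector missed twice in the pictures taken right after release; I checked both by eye or with the wrist camera instead.

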